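# Clear the shut tester, sort the tools, open and start the tester

### The arm

A 6-joint arm with a two-finger parallel gripper is mounted at the origin on the work surface. World frame = base frame: x ahead of the robot, y to its left, z up, the work surface at z = 0. Lengths are in m, angles in degrees, forces in N, time in s.
With the tool pointing down it reaches from about 0.4 to 0.825 m from the base axis. Payload 7 kg.
Tool frame: the origin (TCP) lies between the finger pads, 19 mm behind the fingertips; this is the grasp point; z points along the fingers, y is the line along which they close (so a half turn about z gives the same grasp; the last joint's range is limited). The gripper opens to 88 mm and grips with 3 to 60 N. Pads are 19 mm wide; open, the fingers measure 130 mm over their backs; the gripper's body (78 mm by 193 mm) begins 47 mm behind the grasp point.
Start: joints at [-57.004, 20.546, 0.682, 0, -70.136, -16.507], TCP at [0.192, -0.647, 0.245] pointing down, gripper open.
Joint ranges: [-176.03, 176.03], [-82.01, 121.73], [-58.28, 71.71], [-173.87, 95.51], [-174.79, -0.11], [-173.66, 173.66]. Speed limits (degrees/s): [136.94, 136.94, 172.46, 180, 180, 180].

### API

Orientations are given as [roll, pitch, yaw] about the fixed x, y, z axes, in that order (R = Rz(yaw) Ry(pitch) Rx(roll)).
In Python, from plant import ctrl gives the robot as it stands.
- The arm moves only by the tool apply_moves, never from a script. Its argument "commands" is a list of rows, each a list of 3 entries, a list of its own where there are three numbers: the shift along the world's x, y, z in cm, then the turn about the world's z in rad, then the closure, from 0 (fully open) to 1 (shut). In form: [[[x, y, z], turn, jaw], ...]. A call has 1 to 20 rows; each row is the pose to reach, as a shift and turn from the pose commanded when the call began; what a row does not reach only later rows make up. A row lasts 1/12 s, in which the tool goes at most 41.7 mm and 7.16 degrees, less where a joint would pass 70% of its speed; a pose out of reach is approached as far as the arm can. A call with a gripper value outside its range is refused whole. The fingers move at their own pace and stop on an object; the grip force is fixed at half the most. Time passes only in rows, so rows that repeat a pose let the fingers close. It gives the time, the measured TCP pose, the force, the opening and the grip force at its end, in the units of the state.
- ctrl.get_obs(): the state, without advancing time (a new reading comes with each control period).
- ctrl.snapshot(name): name is "side" or "top"; returns a dict with "img" (420x560x3 uint8, red, green, blue), "fx", "fy", "cx", "cy" (pixels), "T" (4x4, takes a point from camera to world coordinates). Camera axes: x right, y up, looking along -z (the intrinsics and any distortion apply to the point x, -y, -z); pixel columns grow to the right and rows downward; lengths in m; the calibration is good to about 2 mm. A picture is of the moment at which its call begins. There is no depth.
- ctrl.close_job(): hands the job in; it is judged then, once.
Trained networks look in a picture, given as the dict that the camera call returned (one of the last four; its "shot" number tells which), for a name from the list of things; names that differ only in an ending like _2 or _b are one class to them, and where a whole thing is asked for, a point or a joint stands for the part that bears it (a point fixed in the world has none). Each returns a list of dicts, best first, with "score" (0 to 1); they miss things now and then, are a little off and sometimes report something else, mostly with a low value. They report only what shows in the picture. A call takes as long as a camera call. They do not tell look-alikes from the thing itself.
- ctrl.search_frame(picture, target): "at" ([column, row] in pixels, amid what is visible of it).
- ctrl.spot_point(picture, target): "at" ([column, row] in pixels: a listed point, or the origin of a listed thing).
The state is a dict: "clock": time; "joint_pos": joint angles; "qvel": joint speeds; "tau": joint torques, N m; "tool_pos": TCP position; "orientation": TCP orientation; "force": force on the tool from outside, world axes, zero at the start; "moment": the same for the moment, N m; "opening": finger opening in m; "gripper_force": force on a finger pad.
Only numpy, scipy, OpenCV 4.12 (cv2) and the standard library are available. Lean on these libraries where they do the work, as an engineer would, in place of code of your own. Each camera call takes 0.05 s, during which the arm holds its last target. There are 200 camera calls.

### The job

Tools have been left on the shut diagnostic tester and on the bench in front of it: put every one away, lying flat, in the tray that already holds a tool of its kind (spanners with the spanner, screwdrivers with the screwdriver). Once the lid is clear, raise the tester's stiff screen until it stands a little past upright, about 100 degrees from shut, and leave it there, then press the round power button on the deck to switch the tester on. Leave the jar, the roll of tape and the tin where they stand.

Things in the scene. Friction and masses are not known exactly. Their poses are not given: they have to be found in the camera images.
- tester: Fixed grey clamshell tester, deck 165 mm deep (x), 280 wide (y), deck top 42 mm above bench. Origin under the deck's middle, on the bench; x from its front (robot side) to the hinge, y left, z up. Shut, the lid's flat top is 70 mm above the bench, x -80 to +77, y -138 to +138 mm. Up to four tools lie on it, roughly along x, side by side.
- screen (a joint): Angle of the screen lid, rad: 0 shut (start), 1.571 upright, 1.745 = 100 degrees, end stop 2.4. Stiff hinge: the lid stays at any angle where it is left; lifting it at the grip takes about 6 N. It turns about the tester's +y: the front edge goes up, then away from the robot.
- screen_hinge (a point): Point on the screen's hinge axis (along the tester's y), in the middle of its width: tester x = +75 mm, 50 mm above the bench. Fixed; axes as the tester's.
- screen_grip (a point): Centre of the black rubber pull grip at the middle of the lid's front edge: a block standing 45 mm out from the edge, 30 mm wide along the hinge axis, 16 thick; point 27 mm out. Turns with the lid; shut, it is 182 mm in front of the hinge axis and 10 above it. Pinched on its two sides with the tool pointing down, it can turn between the fingers along the arc.
- power (a joint): Travel of the power button in m: 0 released, 0.005 fully pressed; springs back. Switches on from 3.5 mm; takes about 4.5 N.
- power_top (a point): Centre of the top of the round black power button, 26 mm across in a steel bezel, front right of the deck (tester x = -58, y = -100 mm); 48 mm above the bench when released. Hidden under the shut lid. Pressed straight down.
- tray_a: One of two equal sheet-metal tool trays, fixed, open on top, 240 (its x) by 240 mm (its y), walls 3 mm thick, 30 high. Origin under its centre, on the bench; floor 3 mm up. At the start one tray holds a spanner, the other a screwdriver, which one changes; that tool lies roughly along the tray's x, near one side, about 70 mm from the middle.
- tray_b: One of two equal sheet-metal tool trays, fixed, open on top, 240 (its x) by 240 mm (its y), walls 3 mm thick, 30 high. Origin under its centre, on the bench; floor 3 mm up. At the start one tray holds a spanner, the other a screwdriver, which one changes; that tool lies roughly along the tray's x, near one side, about 70 mm from the middle.
- spanner0: Plain steel combination spanner, 155 mm long, in a tray from the start. Lies flat. Origin at mid-length and mid-thickness (5.5 mm above its support); x along it to the ring end, z up. Shaft 15 mm wide, 9 thick; heads 32 wide, 11 thick. About 140 g, balanced near the origin.
- spanner1: Plain steel combination spanner, 165 mm long, on the tester's lid at the start (or absent). Lies flat. Origin at mid-length and mid-thickness (5.5 mm above its support); x along it to the ring end, z up. Shaft 15 mm wide, 9 thick; heads 32 wide, 11 thick. About 140 g, balanced near the origin.
- spanner2: Plain steel combination spanner, 150 mm long, on the tester's lid at the start (or absent). Lies flat. Origin at mid-length and mid-thickness (5.5 mm above its support); x along it to the ring end, z up. Shaft 15 mm wide, 9 thick; heads 32 wide, 11 thick. About 140 g, balanced near the origin.
- spanner3: Plain steel combination spanner, 160 mm long, lying across on the bench before the tester at the start (or absent). Lies flat. Origin at mid-length and mid-thickness (5.5 mm above its support); x along it to the ring end, z up. Shaft 15 mm wide, 9 thick; heads 32 wide, 11 thick. About 140 g, balanced near the origin.
- driver0: Screwdriver, 165 mm long, in a tray from the start. Origin at mid-length on its axis (13 mm above its support: it lies level on a flat of its handle, blade in the air); x to the blade tip. Eight-sided wooden handle x = -82 to +12 mm, 26 mm across flats, holds most of the 90 g: grip at x = -35. Round blade 7 mm thick, on to x = +82.
- driver1: Screwdriver, 165 mm long, on the tester's lid at the start (or absent). Origin at mid-length on its axis (13 mm above its support: it lies level on a flat of its handle, blade in the air); x to the blade tip. Eight-sided wooden handle x = -82 to +12 mm, 26 mm across flats, holds most of the 90 g: grip at x = -35. Round blade 7 mm thick, on to x = +82.
- driver2: Screwdriver, 165 mm long, lying across on the bench before the tester at the start (or absent). Origin at mid-length on its axis (13 mm above its support: it lies level on a flat of its handle, blade in the air); x to the blade tip. Eight-sided wooden handle x = -82 to +12 mm, 26 mm across flats, holds most of the 90 g: grip at x = -35. Round blade 7 mm thick, on to x = +82.
- driver3: Screwdriver, 165 mm long, on the tester's lid at the start (or absent). Origin at mid-length on its axis (13 mm above its support: it lies level on a flat of its handle, blade in the air); x to the blade tip. Eight-sided wooden handle x = -82 to +12 mm, 26 mm across flats, holds most of the 90 g: grip at x = -35. Round blade 7 mm thick, on to x = +82.
- jar: Glass jar with a steel lid, 76 mm across, 110 high, behind the tester to the left: not part of the job.
- tape: Black roll of tape, 100 mm across, 45 mm high, behind the tester to the right: not part of the job.
- grease: Grey tin, 90 mm across, 100 mm high, standing behind the tester: not part of the job.
Things that resemble listed ones, but are neither listed nor needed, are in the scene too. What is shaped like the spanner3 but yellow is not meant. Leave any red look-alike of the driver0 alone.

How it is judged:
By the outcome, as a careful person would: the job done as asked, in the order asked, and still so for the second after the job is handed in, with the robot touching nothing.
Of spanner1, spanner2, spanner3, driver1, driver2, driver3 only 4 to 6 are there at a start; the rules pass over those that are not, and their reading is None.
At some moment in a run one of spanner3, driver2 may be knocked a few centimetres aside while the robot is not near it.
Once in a run the grip may slacken for a moment while it holds something.
It also fails if it takes over 210 s, if anything falls off the work surface, if the arm or the gripper's body presses on something with over 40 N, if the wrist force passes 120 N, or if a joint passes its speed limit or range.

## Working session

There is one attempt and no reset: what is moved stays moved. The work goes in short steps, Python scripts to look and compute and a tool call to move; the robot and the scene stay as the last step left them, time stands still between calls to the robot, and variables do not carry over. Pictures are saved under pics/ and viewed, at most 14 in all, crops included, and the job is handed in when it is done.

Besides the shell and the picture viewer there is one more tool, called as name(argument=value, ...) on one line, values as JSON. apply_moves: Moves the arm, as the interface text tells. Its arguments: {"type":"object","properties":{"commands":{"type":"array"}},"required":["commands"]}

```bash
mkdir -p pics; ls; cat > h.py <<'E'
from plant import ctrl
import numpy as np, cv2
def snap(n,f=None):
    s=ctrl.snapshot(n)
    if f: cv2.imwrite('pics/'+f,cv2.cvtColor(s['img'],cv2.COLOR_RGB2BGR))
    return s
def ray(s,p):
    d=np.array([(p[0]-s['cx'])/s['fx'],-(p[1]-s['cy'])/s['fy'],-1.])
    T=np.array(s['T']); return T[:3,3],T[:3,:3]@d
def onz(s,p,z):
    o,d=ray(s,p); return o+d*(z-o[2])/d[2]
def tri(s1,p1,s2,p2):
    o1,d1=ray(s1,p1);o2,d2=ray(s2,p2)
    t=np.linalg.lstsq(np.c_[d1,-d2],o2-o1,rcond=None)[0]
    a=o1+t[0]*d1;b=o2+t[1]*d2
    return (a+b)/2,np.linalg.norm(a-b)
def proj(s,P):
    T=np.array(s['T']);c=T[:3,:3].T@(np.array(P)-T[:3,3])
    return [s['cx']+s['fx']*c[0]/-c[2],s['cy']-s['fy']*c[1]/-c[2]]
E
python3 - <<'E'
from h import *
st=snap('top','top0.png');ss=snap('side','side0.png')
print({k:v for k,v in st.items() if k!='img'});print(ss['T'])
for n in ['tester','screen_grip','screen_hinge','tray_a','spanner1','driver1']:
  for nm,s in(('top',st),('side',ss)):
    print(n,nm,[(np.round(r['at']).tolist(),round(r['score'],2)) for r in ctrl.spot_point(s,n)])
print(ctrl.get_obs())
E
```

```text
pics
{'fx': 432.52140887508074, 'fy': 432.52140887508074, 'cx': 277.3734246387515, 'cy': 209.3405539322503, 'T': array([[-0.02218413,  0.99850066, -0.05004297,  0.46786569],
       [-0.99972501, -0.02177516,  0.00870285,  0.04055041],
       [ 0.00760011,  0.05022228,  0.99870915,  1.15494559],
       [ 0.        ,  0.        ,  0.        ,  1.        ]]), 'shot': 1}
[[ 0.98357867  0.08280822 -0.16036149  0.37830822]
 [-0.18026214  0.4943815  -0.85034845 -0.79049942]
 [ 0.00886391  0.8652917   0.50119028  0.56830547]
 [ 0.          0.          0.          1.        ]]
tester top [([295.0, 182.0], 0.82)]
tester side [([320.0, 249.0], 0.73)]
screen_grip top [([290.0, 215.0], 0.93)]
screen_grip side [([278.0, 230.0], 0.74)]
screen_hinge top [([297.0, 146.0], 0.57), ([311.0, 172.0], 0.19)]
screen_hinge side [([350.0, 234.0], 0.88), ([351.0, 204.0], 0.53), ([316.0, 218.0], 0.26)]
tray_a top [([432.0, 199.0], 0.97), ([143.0, 208.0], 0.57)]
tray_a side [([271.0, 187.0], 0.78), ([327.0, 232.0], 0.67), ([330.0, 380.0], 0.6)]
spanner1 top [([334.0, 175.0], 0.97), ([319.0, 267.0], 0.92), ([244.
[... 467 characters left out ...]
([326.0, 345.0], 0.56)]
{'clock': 0.7, 'joint_pos': array([-5.70032820e+01,  2.05446114e+01,  6.80928058e-01, -1.49858449e-03,
       -7.01348512e+01, -1.65072101e+01]), 'qvel': array([ 0.1309091 ,  0.02256371, -0.04737983,  0.15594386, -0.07518452,
       -0.11113976]), 'tau': array([ 3.59705282e-04, -5.82161808e+01,  2.93258089e+01,  7.00132549e+00,
        1.25275733e-02,  2.60686414e-05]), 'tool_pos': array([ 0.19157563, -0.64721228,  0.24536843]), 'orientation': array([-1.79998995e+02,  1.76774827e-03, -1.63511001e+02]), 'force': array([ 0.09050023, -0.43686564, -0.11617344]), 'moment': array([-0.00226147, -0.00927993,  0.04553636]), 'gripper_force': 0.0, 'opening': 0.08805563762493061}
```

View pics/top0.png

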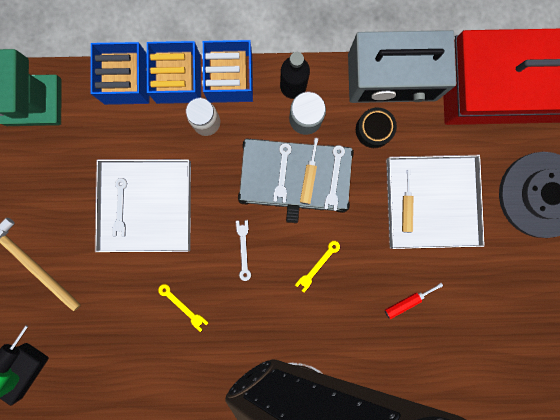

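View pics/side0.png

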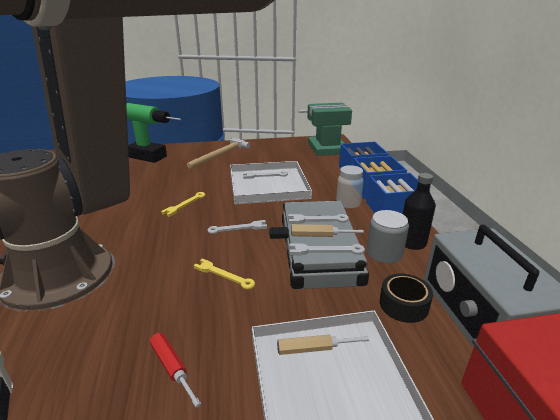

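Top view: on the lid are a spanner (282,172), a wooden driver (311,170) and a spanner (335,178). A grey spanner is on the bench at (243,250). The left tray (143,205) holds the spanner and the right tray (435,201) the driver.
Look-alikes to leave: yellow spanners (183,307) and (318,266), red driver (414,300). I choose the grey and wooden tools only.

```bash
cat >> h.py <<'E'
def blob(s,c,kind,w=45):
    im=s['img'].astype(int);h=cv2.cvtColor(s['img'],cv2.COLOR_RGB2HSV)
    if kind=='sp': m=(h[...,1]<45)&(h[...,2]>175)
    else: m=(h[...,1]>70)&(h[...,0]>8)&(h[...,0]<25)&(h[...,2]>150)
    z=np.zeros_like(m);x,y=map(int,c);z[max(0,y-w):y+w,max(0,x-w):x+w]=1
    n,l,st,_=cv2.connectedComponentsWithStats((m&z).astype(np.uint8))
    best=min(range(1,n),key=lambda i:1e9 if st[i,4]<40 else np.min(np.hypot(*(np.argwhere(l==i)[:,::-1]-np.array(c)).T)))
    p=np.argwhere(l==best)[:,::-1].astype(float)
    mu=p.mean(0);u=np.linalg.svd(p-mu,full_matrices=False)[2][0]
    t=(p-mu)@u
    e0,e1=[p[np.abs(t-q)<2.5].mean(0) for q in(t.min()+2,t.max()-2)]
    return e0,e1,mu
E
python3 - <<'E'
from h import *
st=snap('top');ss=snap('side')
for n,pt,ps,k,z in(('lidL',(283,178),(318,218),'sp',.0755),('lidR',(336,180),(325,249),'sp',.0755),('bench',(244,252),(238,227),'sp',.0055),('drv',(308,187),(312,230),'dr',.083),('sp0',(121,205),(266,174),'sp',.0085),('dr0',(407,212),(305,345),'dr',.016)):
    try:
        b=blob(st,pt,k); e=[onz(st,q,z) for q in b]
        d=e[1]-e[0]
        print(n,'px',np.round(b).tolist(),'ends',np.round(e[0],3),np.round(e[1],3),'mid',np.round((e[0]+e[1])/2,4),'ang',round(np.degrees(np.arctan2(d[1],d[0])),1),'L',round(np.linalg.norm(d),3))
    except Exception as ex: print(n,ex)
def near(s,n,c):
    r=[q['at'] for q in ctrl.spot_point(s,n)]; return min(r,key=lambda a:np.hypot(a[0]-c[0],a[1]-c[1]))
for n,t,pt,ps in(('lidL','spanner1',(282,174),(315,220)),('lidR','spanner1',(335,177),(326,249)),('bench','spanner1',(243,250),(238,226)),('drv','driver1',(312,170),(326,230)),('sp0','spanner1',(121,207),(266,174)),('dr0','driver1',(407,200),(326,345)),('grip','screen_grip',(291,214),(278,231)),('trL','tray_a',(143,206),(271,185)),('trR','tray_a',(434,201),(330,375)),('tester','tester',(295,180),(320,249)),('hinge','screen_hinge',(297,146),(350,235))):
    a,b=near(st,t,pt),near(ss,t,ps); P,e=tri(st,a,ss,b); print(n,np.round(a),np.round(b),np.round(P,4),'err',round(e,4))
for n,cs in(('lid',[(244,141),(353,151),(351,210),(240,200)]),):
    print(n,[np.round(onz(st,c,.07),3).tolist() for c in cs])
for n,cs in(('trL',[(96,160),(189,160),(189,251),(96,251)]),('trR',[(388,157),(480,155),(484,246),(391,249)])):
    print(n,[np.round(onz(st,c,.03),3).tolist() for c in cs])
c=st['img'][125:265,225:365];c2=ss['img'][190:290,200:380]
c=cv2.resize(c,None,fx=4,fy=4,interpolation=2);c2=cv2.resize(c2,None,fx=4,fy=4)
cv2.imwrite('pics/crop.png',c[:,:,::-1])
E
```

```text
lidL px [[285.0, 145.0], [279.0, 199.0], [282.0, 174.0]] ends [0.683 0.008 0.075] [0.547 0.027 0.075] mid [0.6147 0.0172 0.0755] ang 172.0 L 0.137
lidR px [[341.0, 148.0], [330.0, 207.0], [338.0, 178.0]] ends [ 0.672 -0.132  0.075] [ 0.525 -0.102  0.075] mid [ 0.5986 -0.1171  0.0755] ang 168.3 L 0.151
bench px [[241.0, 223.0], [245.0, 278.0], [243.0, 249.0]] ends [0.492 0.127 0.006] [0.347 0.121 0.006] mid [0.4194 0.124  0.0055] ang -177.4 L 0.146
drv px [[311.0, 167.0], [305.0, 200.0], [308.0, 184.0]] ends [ 0.626 -0.055  0.083] [ 0.543 -0.038  0.083] mid [ 0.5842 -0.0466  0.083 ] ang 168.4 L 0.085
sp0 px [[135.0, 164.0], [131.0, 247.0], [133.0, 206.0]] ends [0.655 0.406 0.008] [0.434 0.419 0.008] mid [0.5444 0.4127 0.0085] ang 176.6 L 0.221
dr0 px [[408.0, 198.0], [408.0, 229.0], [408.0, 214.0]] ends [ 0.547 -0.316  0.016] [ 0.466 -0.311  0.016] mid [ 0.5065 -0.3134  0.016 ] ang 176.9 L 0.082
lidL [279. 170.] [318. 222.] [0.6205 0.0242 0.0581] err 0.0029
lidR [336. 177.] [328. 247.] [ 0.6007 -0.1165  0.0791] err 0.0016
bench [244. 253.] [238. 228.] [ 0.4168  0.1225 -0.0007] err 0.0101
drv [310. 172.] [326. 229.] [ 0.6147 -0.0518  0.0843] err 0.0037
sp0 [120. 206.] [267. 174.] [0.5453 0.4473 0.007 ] err 0.0038
dr0 [405. 202.] [326. 340.] [ 0.5416 -0.3097  0.0131] err 0.0112
grip [294. 216.] [279. 233.] [ 0.509  -0.0115  0.0586] err 0.0061
trL [142. 207.] [270. 186.] [ 0.5447  0.3929 -0.0112] err 0.01
trR [435. 200.] [334. 383.] [ 0.5409 -0.3921  0.0045] err 0.003
tester [292. 178.] [317. 252.] [ 0.6099 -0.0108 -0.0083] err 0.0007
hinge [297. 148.] [350. 235.] [ 0.6856 -0.0235  0.0412] err 0.0045
lid [[0.697, 0.112, 0.07], [0.666, -0.164, 0.07], [0.517, -0.154, 0.07], [0.548, 0.124, 0.07]]
trL [[0.664, 0.501, 0.03], [0.658, 0.259, 0.03], [0.421, 0.262, 0.03], [0.427, 0.502, 0.03]]
trR [[0.655, -0.263, 0.03], [0.656, -0.505, 0.03], [0.417, -0.505, 0.03], [0.415, -0.262, 0.03]]
```

View pics/crop.png

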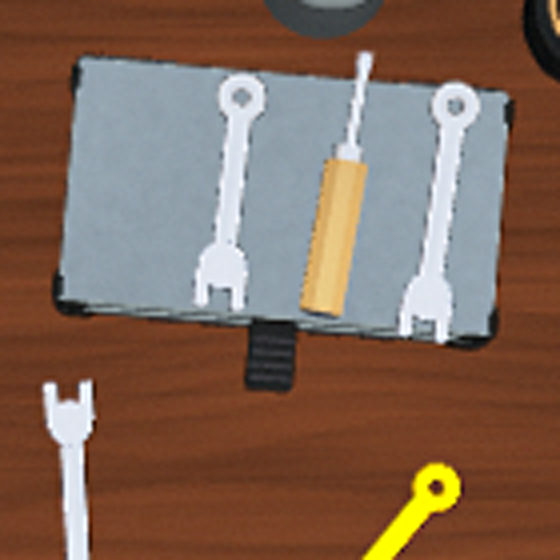

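The crop confirms the lid tools: left spanner from ring (285,149) to jaw (280,195), driver from tip (316,139) to handle end (305,203), right spanner from ring (339,151) to jaw (331,204). I'll start with the right lid spanner.

apply_moves(commands=[[[40.6,53.1,-2],-0.457,0.6],[[40.6,53.1,-2],-0.457,0.6],[[40.6,53.1,-2],-0.457,0.6],[[40.6,53.1,-2],-0.457,0.6],[[40.6,53.1,-2],-0.457,0.6],[[40.6,53.1,-2],-0.457,0.6],[[40.6,53.1,-2],-0.457,0.6],[[40.6,53.1,-2],-0.457,0.6],[[40.6,53.1,-2],-0.457,0.6],[[40.6,53.1,-2],-0.457,0.6],[[40.6,53.1,-2],-0.457,0.6],[[40.6,53.1,-2],-0.457,0.6],[[40.6,53.1,-2],-0.457,0.6],[[40.6,53.1,-2],-0.457,0.6],[[40.6,53.1,-2],-0.457,0.6],[[40.6,53.1,-2],-0.457,0.6],[[40.6,53.1,-2],-0.457,0.6],[[40.6,53.1,-8],-0.457,0.6],[[40.6,53.1,-12],-0.457,0.6],[[40.6,53.1,-12],-0.457,0.6]])

```text
clock: 3.57
tool_pos: [0.595, -0.1154, 0.1204]
orientation: [-180.0, -0.3, 170.3]
force: [-1.6, 0.6, -0.3]
opening: 0.0352
gripper_force: 0.0
```

apply_moves(commands=[[[0,0,-1.5],0,0.6],[[0,0,-2.5],0,0.6],[[0,0,-3.3],0,0.6],[[0,0,-3.3],0,0.6],[[0,0,-3.3],0,1],[[0,0,-3.3],0,1],[[0,0,-3.3],0,1],[[0,0,-3.3],0,1],[[0,0,-3.3],0,1],[[0,0,-3.3],0,1],[[0,0,-2],0,1],[[0,0,0],0,1],[[0,0,3],0,1],[[0,0,5],0,1],[[0,0,5],0,1]])

```text
clock: 4.82
tool_pos: [0.5997, -0.1164, 0.18]
orientation: [180.0, 0.4, 170.3]
force: [1.0, 0.1, -0.4]
opening: 0.0146
gripper_force: 30.0
```

```bash
python3 - <<'E'
from h import *
s=snap('side','side1.png')
E
```

```text
(no output)
```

View pics/side1.png

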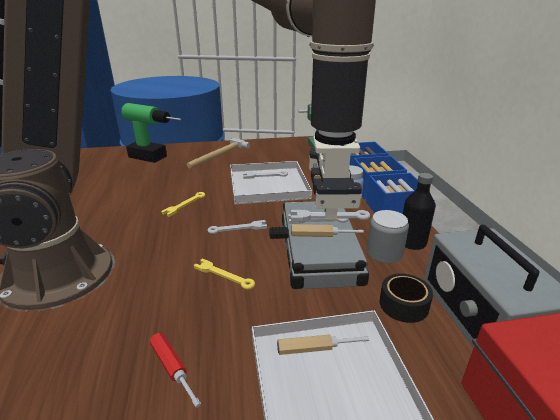

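The side view shows the right lid spanner held level in the gripper at (328,214). I'll take it to the left tray.

apply_moves(commands=[[[-1.4,10.5,0],0.1,1],[[-5.5,42.2,0],0.17,1],[[-5.5,42.2,0],0.17,1],[[-5.5,42.2,0],0.17,1],[[-5.5,42.2,0],0.17,1],[[-5.5,42.2,0],0.17,1],[[-5.5,42.2,0],0.17,1],[[-5.5,42.2,0],0.17,1],[[-5.5,42.2,0],0.17,1],[[-5.5,42.2,0],0.17,1],[[-5.5,42.2,0],0.17,1],[[-5.5,42.2,-4],0.17,1],[[-5.5,42.2,-7],0.17,1],[[-5.5,42.2,-9],0.17,1],[[-5.5,42.2,-9],0.17,1]])

```text
clock: 6.12
tool_pos: [0.5391, 0.3031, 0.0791]
orientation: [-179.6, -0.5, 180.0]
force: [-0.7, -0.7, -2.3]
opening: 0.0144
gripper_force: 30.0
```

```bash
python3 - <<'E'
from h import *
o=ctrl.get_obs();print(o['tool_pos'],o['opening'])
s=snap('side');t=snap('top')
a=np.hstack([cv2.resize(s['img'][130:240,200:360],(480,330)),cv2.resize(t['img'][130:260,60:200],(320,297))[:297].copy() if 0 else cv2.resize(t['img'][130:260,60:200],(320,330))])
cv2.imwrite('pics/c2.png',a[:,:,::-1])
E
```

```text
[0.53914183 0.30314092 0.07905474] 0.014384071285362001
```

View pics/c2.png

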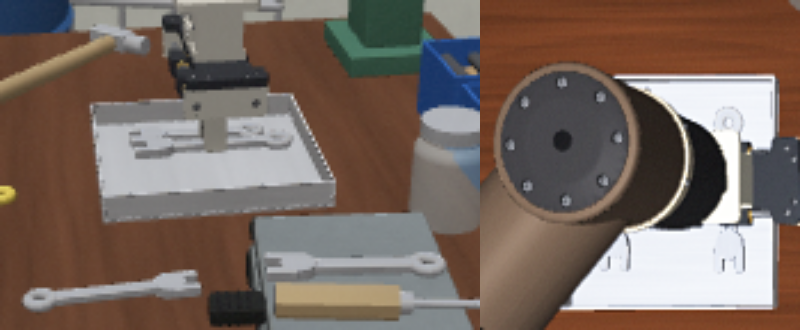

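The spanner hangs level over the tray's right part (crop 210,135), clear of spanner0. I'll lower and release it, then go to the left lid spanner.

apply_moves(commands=[[[0,0,-3],0,1],[[0,0,-5],0,1],[[0,0,-5.9],0,1],[[0,0,-5.9],0,1],[[0,0,-5.9],0,0.7],[[0,0,-5.9],0,0.7],[[0,0,-5.9],0,0.7],[[0,0,-4],0,0.7],[[0,0,0],0,0.7],[[0,0,4],0,0.7],[[0,0,8],0,0.6],[[7.2,-29.1,8],-0.13,0.6],[[7.2,-29.1,8],-0.13,0.6],[[7.2,-29.1,8],-0.13,0.6],[[7.2,-29.1,8],-0.13,0.6],[[7.2,-29.1,8],-0.13,0.6],[[7.2,-29.1,8],-0.13,0.6],[[7.2,-29.1,8],-0.13,0.6],[[7.2,-29.1,8],-0.13,0.6],[[7.2,-29.1,8],-0.13,0.6]])

```text
clock: 7.88
tool_pos: [0.6151, 0.0118, 0.1662]
orientation: [180.0, 0.1, 172.4]
force: [-1.5, 1.3, -0.8]
opening: 0.0349
gripper_force: 0.0
```

apply_moves(commands=[[[0,0,-4],0,0.6],[[0,0,-6],0,0.6],[[0,0,-7.3],0,0.6],[[0,0,-7.3],0,0.6],[[0,0,-7.3],0,1],[[0,0,-7.3],0,1],[[0,0,-7.3],0,1],[[0,0,-7.3],0,1],[[0,0,-7.3],0,1],[[0,0,-7.3],0,1],[[0,0,-6],0,1],[[0,0,-3],0,1],[[0,0,0],0,1],[[0,0,1],0,1],[[0,0,1],0,1]])

```text
clock: 9.13
tool_pos: [0.6162, 0.015, 0.1788]
orientation: [179.9, 0.3, 172.6]
force: [-0.3, -0.3, -0.8]
opening: 0.0144
gripper_force: 30.0
```

apply_moves(commands=[[[-2,8,0],0.1,1],[[-7.2,33.8,0],0.13,1],[[-7.2,33.8,0],0.13,1],[[-7.2,33.8,0],0.13,1],[[-7.2,33.8,0],0.13,1],[[-7.2,33.8,0],0.13,1],[[-7.2,33.8,0],0.13,1],[[-7.2,33.8,0],0.13,1],[[-7.2,33.8,0],0.13,1],[[-7.2,33.8,-4],0.13,1],[[-7.2,33.8,-7],0.13,1],[[-7.2,33.8,-9],0.13,1],[[-7.2,33.8,-9],0.13,1]])

```text
clock: 10.22
tool_pos: [0.5394, 0.3501, 0.0789]
orientation: [-179.6, -0.4, 180.0]
force: [-0.5, -1.3, -1.8]
opening: 0.0146
gripper_force: 30.0
```

```bash
python3 - <<'E'
from h import *
o=ctrl.get_obs();print(o['tool_pos'],o['opening'])
s=snap('side');t=snap('top')
a=np.hstack([cv2.resize(s['img'][130:240,200:360],(480,330)),cv2.resize(t['img'][130:260,60:200],(320,330))])
cv2.imwrite('pics/c3.png',a[:,:,::-1])
E
```

```text
[0.53937001 0.35009906 0.07892081] 0.014554153563075583
```

View pics/c3.png

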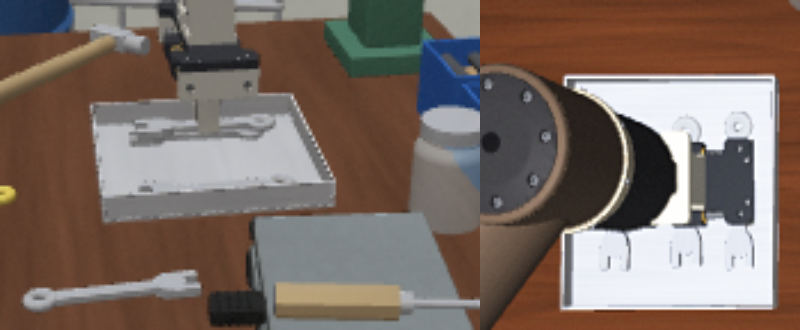

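It shows the first spanner flat at the tray's right (crop 739,190), with this one hanging left of it, clear of both. I'll release it and go for the lid driver.

apply_moves(commands=[[[0,0,-3],0,1],[[0,0,-5],0,1],[[0,0,-5.9],0,1],[[0,0,-5.9],0,1],[[0,0,-5.9],0,0.7],[[0,0,-5.9],0,0.7],[[0,0,-5.9],0,0.7],[[0,0,-4],0,0.7],[[0,0,0],0,0.7],[[0,0,4],0,0.7],[[0,0,8],0,0.45],[[4.1,-40,8],-0.187,0.45],[[4.1,-40,8],-0.187,0.45],[[4.1,-40,8],-0.187,0.45],[[4.1,-40,8],-0.187,0.45],[[4.1,-40,8],-0.187,0.45],[[4.1,-40,8],-0.187,0.45],[[4.1,-40,8],-0.187,0.45],[[4.1,-40,8],-0.187,0.45],[[4.1,-40,8],-0.187,0.45]])

```text
clock: 11.98
tool_pos: [0.581, -0.0221, 0.1667]
orientation: [179.9, 0.1, 169.4]
force: [-0.4, 1.0, 0.1]
opening: 0.0482
gripper_force: 0.0
```

apply_moves(commands=[[[0,0,0],0,0.45],[[0,0,0],0,0.45],[[0,0,0],0,0.45],[[0,0,0],0,0.45]])

```text
clock: 12.32
tool_pos: [0.581, -0.0194, 0.1659]
orientation: [180.0, 0.0, 169.4]
force: [0.6, 0.5, -0.0]
opening: 0.048
gripper_force: 0.0
```

```bash
python3 - <<'E'
from h import *
o=ctrl.get_obs();print(o['tool_pos'],o['orientation'])
s=snap('side','s4.png');t=snap('top')
for k in('spanner1','driver1'):
  print([(np.round(onz(t,r['at'],.01),3).tolist(),np.round(r['at']).tolist()) for r in ctrl.spot_point(t,k)])
  print([np.round(r['at']).tolist() for r in ctrl.spot_point(s,k)])
E
```

```text
[ 0.58099775 -0.01941668  0.16589174] [1.79971299e+02 4.83752923e-02 1.69376972e+02]
[([0.416, 0.123, 0.01], [243.0, 252.0]), ([0.377, -0.073, 0.01], [318.0, 265.0]), ([0.546, 0.443, 0.01], [121.0, 205.0])]
[[225.0, 275.0], [186.0, 206.0], [267.0, 188.0], [237.0, 224.0], [267.0, 173.0], [382.0, 254.0]]
[([0.278, -0.321, 0.01], [413.0, 300.0]), ([0.54, -0.314, 0.01], [407.0, 201.0]), ([0.54, 0.443, 0.01], [121.0, 207.0])]
[[326.0, 232.0], [174.0, 367.0], [326.0, 340.0], [347.0, 201.0], [382.0, 249.0]]
```

apply_moves(commands=[[[0.3,-2.7,0],0,0.45],[[0.3,-2.7,0],0,0.45],[[0.3,-2.7,-3],0,0.45],[[0.3,-2.7,-5.5],0,0.45],[[0.3,-2.7,-7.5],0,0.45],[[0.3,-2.7,-7.5],0,0.45],[[0.3,-2.7,-7.5],0,1],[[0.3,-2.7,-7.5],0,1],[[0.3,-2.7,-7.5],0,1],[[0.3,-2.7,-7.5],0,1],[[0.3,-2.7,-7.5],0,1],[[0.3,-2.7,-7.5],0,1],[[0.3,-2.7,-6],0,1],[[0.3,-2.7,-3],0,1],[[0.3,-2.7,0],0,1],[[0.3,-2.7,1],0,1],[[0.3,-2.7,1],0,1]])

```text
clock: 14.03
tool_pos: [0.5856, -0.0471, 0.1788]
orientation: [179.9, 0.3, 169.4]
force: [0.5, -0.6, -0.8]
opening: 0.0259
gripper_force: 29.9
```

apply_moves(commands=[[[-2,-8,0],0.1,1],[[-8.4,-35.3,0],0.187,1],[[-8.4,-35.3,0],0.187,1],[[-8.4,-35.3,0],0.187,1],[[-8.4,-35.3,0],0.187,1],[[-8.4,-35.3,0],0.187,1],[[-8.4,-35.3,0],0.187,1],[[-8.4,-35.3,0],0.187,1],[[-8.4,-35.3,0],0.187,1],[[-8.4,-35.3,0],0.187,1],[[-8.4,-35.3,-4],0.187,1],[[-8.4,-35.3,-8],0.187,1],[[-8.4,-35.3,-11],0.187,1],[[-8.4,-35.3,-11],0.187,1],[[-8.4,-35.3,-11],0.187,1]])

```text
clock: 15.28
tool_pos: [0.4984, -0.3996, 0.0634]
orientation: [179.9, -0.3, -179.9]
force: [0.1, 0.4, 0.3]
opening: 0.0258
gripper_force: 30.0
```

```bash
python3 - <<'E'
from h import *
s=snap('side','s5.png');t=snap('top')
a=np.hstack([cv2.resize(s['img'][190:420,200:430],(400,400)),cv2.resize(t['img'][120:280,340:500],(400,400))])
cv2.imwrite('pics/c5.png',a[:,:,::-1])
E
```

```text
(no output)
```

View pics/c5.png

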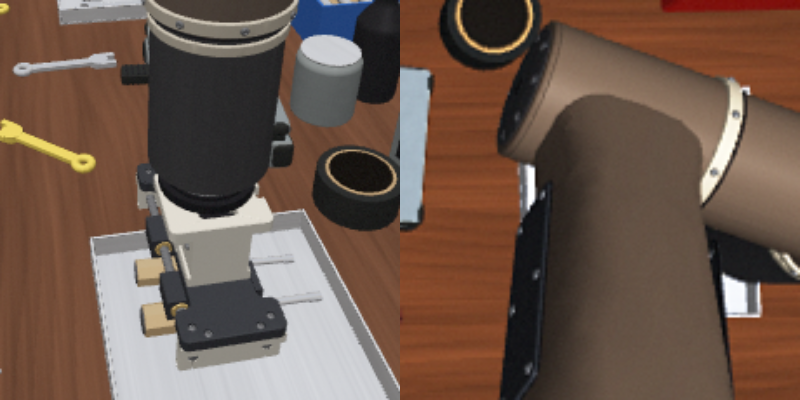

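The driver hangs level beside driver0, inside the tray. I'll release it and go for the bench spanner.

apply_moves(commands=[[[0,0,-2],0,1],[[0,0,-3.4],0,1],[[0,0,-4.1],0,1],[[0,0,-4.1],0,1],[[0,0,-4.1],0,0.55],[[0,0,-4.1],0,0.55],[[0,0,-4.1],0,0.55],[[0,0,-4.1],0,0.55],[[0,0,-2],0,0.55],[[0,0,2],0,0.55],[[0,0,6],0,0.55],[[0,0,10],0,0.55],[[-8.3,52.3,10],0.05,0.6],[[-8.3,52.3,10],0.05,0.6],[[-8.3,52.3,10],0.05,0.6],[[-8.3,52.3,10],0.05,0.6],[[-8.3,52.3,10],0.05,0.6],[[-8.3,52.3,10],0.05,0.6],[[-8.3,52.3,10],0.05,0.6]])

```text
clock: 16.97
tool_pos: [0.4536, -0.1106, 0.166]
orientation: [180.0, 0.1, -177.1]
force: [1.6, 1.3, 0.1]
opening: 0.0348
gripper_force: 0.0
```

```bash
python3 - <<'E'
from h import *
o=ctrl.get_obs();print(o['tool_pos'],o['orientation'])
s=snap('side','s6.png');t=snap('top','t6.png')
b=blob(t,(244,252),'sp'); e=[onz(t,q,.0055) for q in b]; print(np.round(b).tolist(),np.round(e,4))
for k in('spanner1','driver1'):
  print([(np.round(onz(t,r['at'],.01),3).tolist(),np.round(r['at']).tolist()) for r in ctrl.spot_point(t,k)])
cv2.imwrite('pics/v6.png',np.hstack([s['img'][130:],t['img'][90:380]])[:,::1,::-1][:, :] if 0 else cv2.resize(np.hstack([s['img'][130:],t['img'][90:380]]),(800,207))[:,:,::-1])
E
```

```text
[ 0.45356839 -0.1105953   0.16604644] [ 1.79993056e+02  8.76428568e-02 -1.77108466e+02]
[[241.0, 223.0], [243.0, 232.0], [242.0, 228.0]] [[0.4926 0.1288 0.0055]
 [0.4675 0.1238 0.0055]
 [0.4782 0.1257 0.0055]]
[([0.545, 0.3, 0.01], [175.0, 204.0]), ([0.546, 0.449, 0.01], [119.0, 205.0]), ([0.536, 0.35, 0.01], [156.0, 208.0])]
[([0.529, -0.402, 0.01], [440.0, 204.0]), ([0.542, -0.306, 0.01], [404.0, 200.0]), ([0.7, -0.025, 0.01], [297.0, 144.0])]
```

View pics/t6.png

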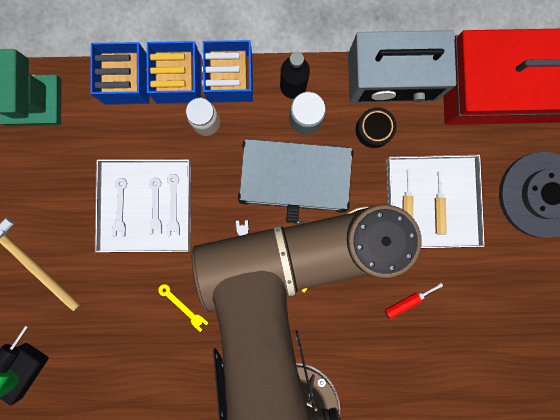

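The top view shows three spanners in the left tray (121, 155, 173 / 205), both drivers in the right tray (408 and 440), and a clear lid. The bench spanner's jaw is still at (242,228), partly under the arm.

apply_moves(commands=[[[-3.5,23.4,0],0,0.6],[[-3.5,23.4,0],0,0.6],[[-3.5,23.4,0],0,0.6],[[-3.5,23.4,0],0,0.6],[[-3.5,23.4,0],0,0.6],[[-3.5,23.4,0],0,0.6],[[-3.5,23.4,0],0,0.6],[[-3.5,23.4,-4],0,0.6],[[-3.5,23.4,-8],0,0.6],[[-3.5,23.4,-10],0,0.6],[[-3.5,23.4,-10],0,0.6],[[-3.5,23.4,-10],0,0.6]])

```text
clock: 18.17
tool_pos: [0.4194, 0.1204, 0.065]
orientation: [-179.9, -0.1, -177.2]
force: [0.3, -0.5, 0.1]
opening: 0.0349
gripper_force: 0.0
```

```bash
python3 - <<'E'
from h import *
o=ctrl.get_obs();print(o['tool_pos'],o['orientation'])
s=snap('side');t=snap('top')
a=np.hstack([cv2.resize(s['img'][150:290,180:320],(400,400)),cv2.resize(t['img'][180:320,180:320],(400,400))])
cv2.imwrite('pics/c7.png',a[:,:,::-1])
E
```

```text
[0.41935299 0.12042261 0.06496762] [-1.79875825e+02 -1.21478052e-01 -1.77180681e+02]
```

View pics/c7.png

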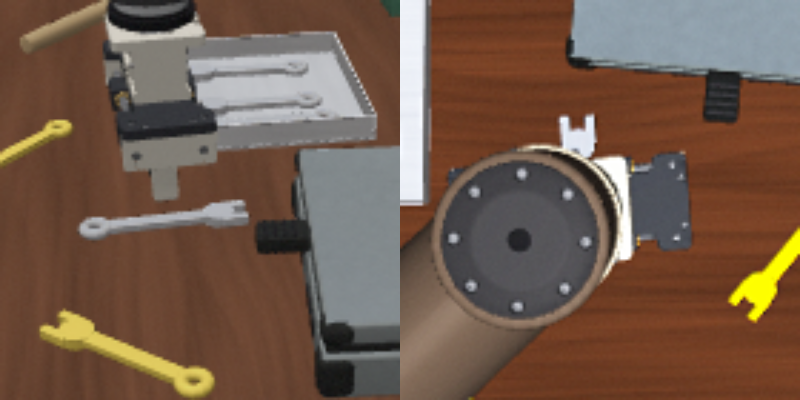

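The spanner lies unmoved right below the fingers. I'll grasp it.

apply_moves(commands=[[[0,0.2,-2],0,0.6],[[0,0.2,-3.5],0,0.6],[[0,0.2,-4.4],0,0.6],[[0,0.2,-4.4],0,0.6],[[0,0.2,-4.4],0,1],[[0,0.2,-4.4],0,1],[[0,0.2,-4.4],0,1],[[0,0.2,-4.4],0,1],[[0,0.2,-4.4],0,1],[[0,0.2,-4.4],0,1],[[0,0.2,-2],0,1],[[0,0.2,2],0,1],[[0,0.2,6],0,1],[[0,0.2,8],0,1],[[0,0.2,8],0,1]])

```text
clock: 19.52
tool_pos: [0.4214, 0.1255, 0.1505]
orientation: [179.7, 0.4, -177.0]
force: [1.3, 0.2, -0.7]
opening: 0.0143
gripper_force: 30.0
```

apply_moves(commands=[[[4,9,0],-0.05,1],[[12.3,27.8,0],-0.05,1],[[12.3,27.8,0],-0.05,1],[[12.3,27.8,0],-0.05,1],[[12.3,27.8,0],-0.05,1],[[12.3,27.8,0],-0.05,1],[[12.3,27.8,0],-0.05,1],[[12.3,27.8,0],-0.05,1],[[12.3,27.8,0],-0.05,1],[[12.3,27.8,-3],-0.05,1],[[12.3,27.8,-6],-0.05,1],[[12.3,27.8,-6],-0.05,1],[[12.3,27.8,-6],-0.05,1]])

```text
clock: 20.6
tool_pos: [0.541, 0.4002, 0.0837]
orientation: [-179.8, -0.2, -180.0]
force: [1.0, 0.8, -0.6]
opening: 0.0146
gripper_force: 30.0
```

```bash
python3 - <<'E'
from h import *
o=ctrl.get_obs();print(o['tool_pos'],o['orientation'])
s=snap('side');t=snap('top')
a=np.hstack([cv2.resize(s['img'][130:240,200:360],(480,330)),cv2.resize(t['img'][130:260,60:200],(320,330))])
cv2.imwrite('pics/c8.png',a[:,:,::-1])
E
```

```text
[0.54097888 0.40019384 0.08371929] [-1.79780977e+02 -1.73625184e-01 -1.79966949e+02]
```

View pics/c8.png

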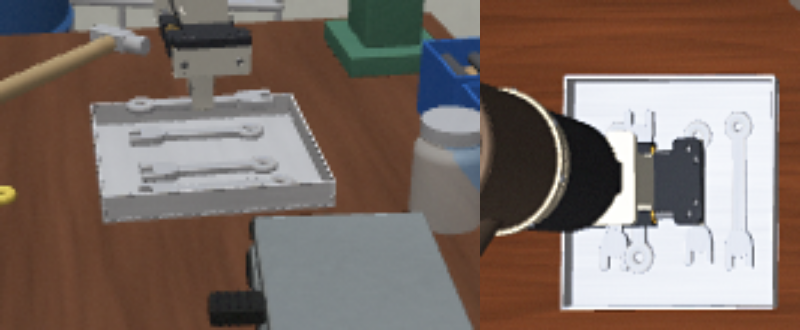

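It hangs level and clear between the two neighbours, since the parallax shift explains how close it looks to spanner0. I'll release it and lift.

apply_moves(commands=[[[0,0,-3],0,1],[[0,0,-5],0,1],[[0,0,-6],0,1],[[0,0,-6],0,1],[[0,0,-6],0,0.7],[[0,0,-6],0,0.7],[[0,0,-6],0,0.7],[[0,0,-4],0,0.7],[[0,0,0],0,0.7],[[0,0,4],0,0.7],[[0,0,8],0,0.5],[[-6,8,8],0,0.5],[[-6,8,8],0,0.5],[[-6,8,8],0,0.5],[[-6,8,8],0,0.5]])

```text
clock: 21.95
tool_pos: [0.48, 0.485, 0.1666]
orientation: [179.9, 0.1, -179.8]
force: [0.4, 0.4, -0.3]
opening: 0.0437
gripper_force: 0.0
```

```bash
python3 - <<'E'
from h import *
o=ctrl.get_obs();print(o['tool_pos'],o['orientation'])
s=snap('side');t=snap('top')
for k in('screen_grip','tester','screen_hinge','spanner1'):
  a=ctrl.spot_point(t,k);b=ctrl.spot_point(s,k)
  print(k,[np.round(q['at'],1).tolist() for q in a],[np.round(q['at'],1).tolist() for q in b])
  if k!='spanner1': print(np.round(tri(t,a[0]['at'],s,b[0]['at']),4) if 0 else tri(t,a[0]['at'],s,b[0]['at']))
# lid quad (grey-blue)
im=t['img'].astype(int); m=np.zeros(im.shape[:2],np.uint8); r=im[130:225,230:365]
m[130:225,230:365]=((r[...,2]>=r[...,0])&(r.sum(2)>270))
n,l,stt,_=cv2.connectedComponentsWithStats(m);i=1+np.argmax(stt[1:,4])
pp=np.argwhere(l==i)[:,::-1].astype(np.float32);R=cv2.minAreaRect(pp);print(R)
bx=np.array([onz(t,q,.07) for q in cv2.boxPoints(R)]);print(np.round(bx,4),bx.mean(0))
g=np.zeros_like(m);r=im[200:230,275:312];g[200:230,275:312]=(r.max(2)<75)
n,l,stt,c=cv2.connectedComponentsWithStats(g);i=1+np.argmax(stt[1:,4]);print(stt[i],c[i],onz(t,c[i],.068))
a=np.hstack([cv2.resize(t['img'][195:230,270:320],(500,350),interpolation=0),cv2.resize(t['img'][150:260,80:200],(300,350))])
cv2.imwrite('pics/c9.png',a[:,:,::-1])
E
```

```text
[0.47998894 0.48502077 0.16660419] [ 1.79874655e+02  5.37239741e-02 -1.79753782e+02]
screen_grip [[290.2, 214.6], [152.6, 206.2], [296.5, 178.4]] [[278.6, 229.6]]
(array([ 0.51081698, -0.00141236,  0.06261252]), np.float64(0.004507076257056584))
tester [[295.0, 178.3]] [[318.4, 250.0]]
(array([ 0.60919813, -0.01881496,  0.00306988]), np.float64(0.0029586127663442183))
screen_hinge [[296.1, 141.1]] [[350.0, 231.8], [319.5, 252.6]]
(array([ 0.69339725, -0.02002371,  0.04955696]), np.float64(0.01021162081836582))
spanner1 [[120.8, 205.0], [137.6, 205.7], [154.4, 205.1], [179.5, 304.5], [316.1, 267.2], [172.8, 207.1]] [[222.9, 275.2], [272.9, 188.3], [268.7, 175.6], [269.0, 179.9], [185.6, 204.4], [267.4, 185.2]]
((295.71038818359375, 174.47589111328125), (108.62349700927734, 63.28065490722656), 4.763641834259033)
[[ 0.5441  0.1271  0.07  ]
 [ 0.7037  0.111   0.07  ]
 [ 0.675  -0.1626  0.07  ]
 [ 0.5154 -0.1444  0.07  ]] [ 0.60955522 -0.01719721  0.07      ]
[286 204  26  19 233] [293.02575107 213.08583691] [ 0.51203907 -0.00808335  0.068     ]
```

View pics/c9.png

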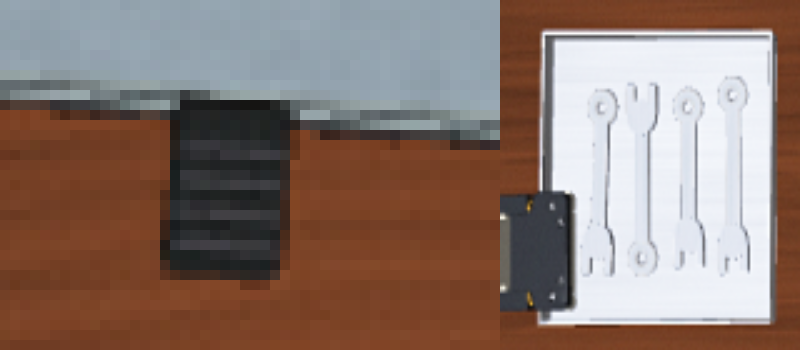

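The left tray now holds four spanners lying flat (crop columns 600, 640, 690 and 735). The grip is centred near (292,215) in the top view, at about world (0.5055, -0.006, 0.060), with the tester yaw at -6°. Next, the screen.

apply_moves(commands=[[[2.5,-49.1,0],-0.108,0.4],[[2.5,-49.1,0],-0.108,0.4],[[2.5,-49.1,0],-0.108,0.4],[[2.5,-49.1,0],-0.108,0.4],[[2.5,-49.1,0],-0.108,0.4],[[2.5,-49.1,0],-0.108,0.4],[[2.5,-49.1,0],-0.108,0.4],[[2.5,-49.1,0],-0.108,0.4],[[2.5,-49.1,0],-0.108,0.4],[[2.5,-49.1,0],-0.108,0.4],[[2.5,-49.1,0],-0.108,0.4],[[2.5,-49.1,0],-0.108,0.4],[[2.5,-49.1,0],-0.108,0.4],[[2.5,-49.1,-3],-0.108,0.4],[[2.5,-49.1,-6],-0.108,0.4],[[2.5,-49.1,-6],-0.108,0.4],[[2.5,-49.1,-6],-0.108,0.4]])

```text
clock: 23.87
tool_pos: [0.5062, -0.0097, 0.1047]
orientation: [-179.9, -0.2, 173.8]
force: [0.1, -0.4, 1.0]
opening: 0.0529
gripper_force: 0.0
```

```bash
python3 - <<'E'
from h import *
o=ctrl.get_obs();print(o['tool_pos'],o['orientation'])
s=snap('side');t=snap('top')
p=proj(s,np.array(o['tool_pos'])+[0,0,-.019]);print('tip px side',p, 'grip px',proj(s,[.5055,-.006,.06]))
a=np.hstack([cv2.resize(s['img'][170:290,220:360],(466,400)),cv2.resize(t['img'][140:260,240:340],(333,400))])
cv2.imwrite('pics/c10.png',a[:,:,::-1])
E
```

```text
[ 0.50624105 -0.00973434  0.10474915] [-1.79900105e+02 -1.72139727e-01  1.73843993e+02]
tip px side [np.float64(276.3395575609959), np.float64(223.3865843249635)] grip px [np.float64(275.79841947792767), np.float64(231.7700779215058)]
```

View pics/c10.png

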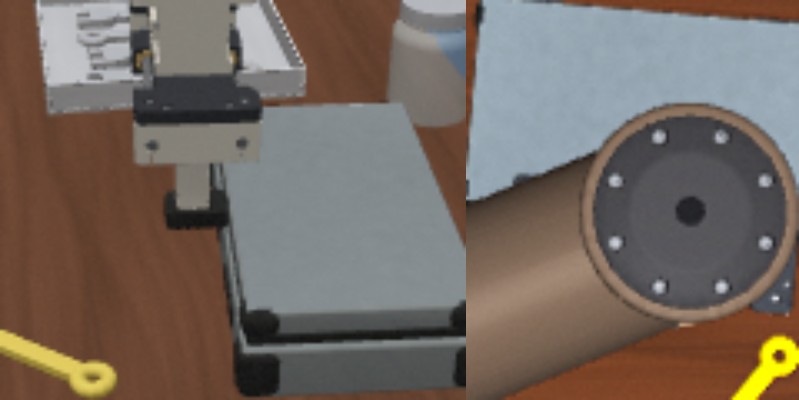

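The finger lines up with the grip block (crop 195 against the wanted 190). I'll descend and pinch it.

apply_moves(commands=[[[-0.1,0.3,-1.5],0,0.4],[[-0.1,0.3,-3],0,0.4],[[-0.1,0.3,-4.5],0,0.4],[[-0.1,0.3,-4.5],0,0.4],[[-0.1,0.3,-4.5],0,1],[[-0.1,0.3,-4.5],0,1],[[-0.1,0.3,-4.5],0,1],[[-0.1,0.3,-4.5],0,1],[[-0.1,0.3,-4.5],0,1],[[-0.1,0.3,-4.5],0,1]])

```text
clock: 24.8
tool_pos: [0.5067, -0.0071, 0.0615]
orientation: [-179.9, 0.1, 173.9]
force: [1.1, -7.0, 4.5]
opening: 0.0296
gripper_force: 30.0
```

```bash
python3 - <<'E'
from h import *
c,s=np.cos,np.sin
w=np.radians(-6)
def P(d):
    t=np.radians(d);x=-.182*c(t)+.010*s(t);z=.182*s(t)+.010*c(t);return np.array([x*c(w),x*s(w),z])*100
for a,b in((0,40),(40,75),(75,101)):
    print(a,b,[np.round(P(a+(b-a)*i/8)-P(a),1).tolist() for i in range(1,9)])
print(ctrl.get_obs()['tool_pos'])
E
```

```text
0 40 [[0.2, -0.0, 1.6], [0.4, -0.0, 3.1], [0.9, -0.1, 4.7], [1.4, -0.2, 6.2], [2.1, -0.2, 7.6], [2.9, -0.3, 9.0], [3.8, -0.4, 10.3], [4.9, -0.5, 11.5]]
40 75 [[1.0, -0.1, 1.0], [2.0, -0.2, 1.9], [3.2, -0.3, 2.7], [4.3, -0.5, 3.4], [5.6, -0.6, 4.1], [6.8, -0.7, 4.6], [8.2, -0.9, 5.0], [9.5, -1.0, 5.4]]
75 101 [[1.0, -0.1, 0.2], [2.0, -0.2, 0.3], [3.1, -0.3, 0.4], [4.1, -0.4, 0.4], [5.1, -0.5, 0.3], [6.1, -0.6, 0.2], [7.2, -0.8, 0.1], [8.2, -0.9, -0.2]]
[ 0.50666129 -0.00706441  0.06153345]
```

apply_moves(commands=[[[0.1,-0.1,0.8],0,1],[[0.2,-0.1,1.6],0,1],[[0.3,-0.1,2.3],0,1],[[0.4,-0.1,3.1],0,1],[[0.6,-0.2,3.9],0,1],[[0.9,-0.2,4.7],0,1],[[1.1,-0.2,5.4],0,1],[[1.4,-0.3,6.2],0,1],[[1.7,-0.3,6.9],0,1],[[2.1,-0.3,7.6],0,1],[[2.5,-0.3,8.3],0,1],[[2.9,-0.4,9.0],0,1],[[3.3,-0.4,9.6],0,1],[[3.8,-0.5,10.3],0,1],[[4.3,-0.6,10.9],0,1],[[4.9,-0.6,11.5],0,1]])

```text
clock: 26.13
tool_pos: [0.554, -0.0122, 0.1757]
orientation: [-180.0, -0.2, 173.8]
force: [-6.1, 2.5, -5.6]
opening: 0.0298
gripper_force: 30.0
```

apply_moves(commands=[[[0.5,-0.1,0.5],0,1],[[1.0,-0.1,1.0],0,1],[[1.5,-0.2,1.5],0,1],[[2.0,-0.2,1.9],0,1],[[2.6,-0.3,2.3],0,1],[[3.2,-0.3,2.7],0,1],[[3.7,-0.4,3.1],0,1],[[4.3,-0.5,3.4],0,1],[[5.0,-0.5,3.8],0,1],[[5.6,-0.6,4.1],0,1],[[6.2,-0.7,4.4],0,1],[[6.8,-0.7,4.6],0,1],[[7.5,-0.8,4.8],0,1],[[8.2,-0.9,5.0],0,1],[[8.9,-1.0,5.2],0,1],[[9.5,-1.0,5.4],0,1]])

```text
clock: 27.47
tool_pos: [0.6498, -0.0223, 0.2301]
orientation: [-180.0, -0.1, 173.9]
force: [-5.8, 1.6, -4.6]
opening: 0.0294
gripper_force: 30.0
```

apply_moves(commands=[[[0.5,0,0.1],0,1],[[1.0,-0.1,0.2],0,1],[[1.5,-0.2,0.3],0,1],[[2.0,-0.2,0.3],0,1],[[2.6,-0.3,0.4],0,1],[[3.1,-0.3,0.4],0,1],[[3.6,-0.4,0.4],0,1],[[4.1,-0.4,0.4],0,1],[[4.6,-0.5,0.4],0,1],[[5.1,-0.5,0.3],0,1],[[5.6,-0.6,0.3],0,1],[[6.1,-0.6,0.2],0,1],[[6.7,-0.7,0.2],0,1],[[7.2,-0.8,0.1],0,1],[[7.8,-0.8,0],0,1],[[7.9,-0.9,-0.1],0,1],[[7.9,-0.9,-0.1],0,1],[[7.9,-0.9,-0.1],0,1]])

```text
clock: 28.97
tool_pos: [0.731, -0.031, 0.2307]
orientation: [180.0, 0.3, 173.9]
force: [0.1, 4.2, 4.3]
opening: 0.0295
gripper_force: 30.0
```

```bash
python3 - <<'E'
from h import *
o=ctrl.get_obs();print(o['tool_pos'],o['force'])
s=snap('side','s11.png')
E
```

```text
[ 0.73102149 -0.03097501  0.23074908] [0.11748593 4.1823495  4.34180243]
```

View pics/s11.png

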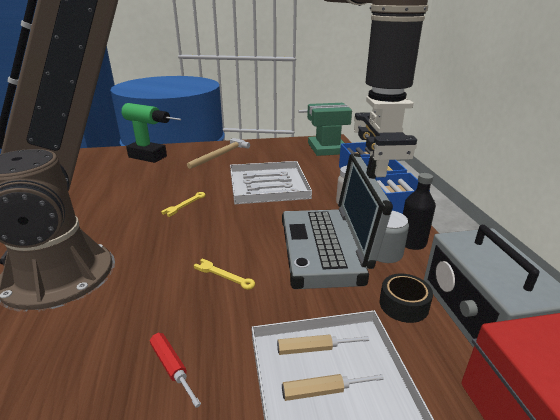

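The screen stands past upright and all the tools are in the trays, with both drivers at the lower right. The power button shows at (302,262) on the deck. By TCP geometry the angle is about 101°. I'll release, lift and move over the button.

apply_moves(commands=[[[0,0,0],0,0.5],[[0,0,0],0,0.5],[[0,0,0],0,0.5],[[0,0,0],0,0.5],[[0,0,2],0,0.5],[[0,0,4],0,0.5],[[0,0,7],0,0.5],[[0,0,7],0,0.5],[[-18.8,-8,7],0,1],[[-18.8,-8,7],0,1],[[-18.8,-8,7],0,1],[[-18.8,-8,7],0,1],[[-18.8,-8,7],0,1],[[-18.8,-8,7],0,1],[[-18.8,-8,7],0,1]])

```text
clock: 30.27
tool_pos: [0.5396, -0.1123, 0.2996]
orientation: [180.0, 0.1, 173.8]
force: [1.1, 0.0, 0.8]
opening: 0.0033
gripper_force: 0.0
```

```bash
python3 - <<'E'
from h import *
o=ctrl.get_obs();print(o['tool_pos'],o['orientation'],o['opening'])
s=snap('side');t=snap('top')
for k in('power_top','screen_grip'):
  a=ctrl.spot_point(t,k);b=ctrl.spot_point(s,k)
  print(k,[(np.round(q['at'],1).tolist(),q['score']) for q in a],[(np.round(q['at'],1).tolist(),q['score']) for q in b])
  if a and b: print(tri(t,a[0]['at'],s,b[0]['at']))
  if k=='power_top' and b: print('side z.048',onz(s,b[0]['at'],.048), 'pred',proj(s,[.5429,-.1107,.048]))
  if k!='power_top' and b: # intersect with arc
    for d in range(92,112,3):
      t_=np.radians(d);x=-.182*np.cos(t_)+.01*np.sin(t_);z=.05+.182*np.sin(t_)+.01*np.cos(t_);print(d,np.round(proj(s,[.6856+x*.9945,-.0251-x*.1045,z]),1))
E
```

```text
[ 0.53958238 -0.11226972  0.29964538] [1.79984886e+02 1.33767802e-01 1.73787353e+02] 0.003276950036005803
power_top [] [([330.3, 381.1], 0.72), ([299.0, 263.0], 0.54), ([269.2, 188.3], 0.33)]
side z.048 [ 0.52230447 -0.41905233  0.048     ] pred [np.float64(300.2166920834892), np.float64(260.0814582042658)]
screen_grip [([439.4, 205.1], 0.24)] [([372.9, 164.2], 0.78), ([381.7, 252.9], 0.23)]
(array([ 0.55320774, -0.29041822,  0.34464591]), np.float64(0.09294878035284974))
92 [364.5 163.6]
95 [368.7 163.9]
98 [372.7 164.5]
101 [376.7 165.3]
104 [380.6 166.3]
107 [384.4 167.5]
110 [388.1 168.8]
```

```bash
python3 - <<'E'
from h import *
s=snap('side')
c=s['img'][245:280,283:323]
g=cv2.cvtColor(c,cv2.COLOR_RGB2GRAY)
m=(g<60).astype(np.uint8);n,l,stt,ce=cv2.connectedComponentsWithStats(m)
for i in range(1,n):
  if stt[i,4]>8: q=ce[i]+[283,245];print(stt[i].tolist(),q,onz(s,q,.048))
for P in([.5429,-.1107,.048],[.5429,-.1147,.048]):
  print(proj(s,P))
cv2.imwrite('pics/c12.png',cv2.resize(np.hstack([c]),(640,560),interpolation=0)[:,:,::-1])
E
```

```text
[34, 0, 6, 23, 31] [319.80645161 256.32258065] [ 0.58914138 -0.10442626  0.048     ]
[4, 4, 3, 20, 30] [288.1        258.36666667] [ 0.51774367 -0.099985    0.048     ]
[14, 13, 10, 8, 66] [301.39393939 261.40909091] [ 0.54440973 -0.11587062  0.048     ]
[7, 26, 14, 9, 62] [295.48387097 276.9516129 ] [ 0.52071632 -0.16596503  0.048     ]
[np.float64(300.2166920834892), np.float64(260.0814582042658)]
[np.float64(300.6070954655369), np.float64(261.1615499971063)]
```

View pics/c12.png

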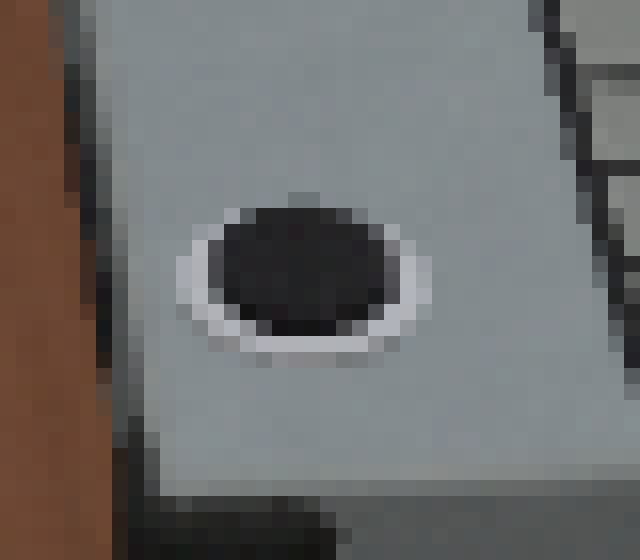

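The button is centred at (301.5,261), about world (0.5435, -0.113), and its bezel is lower than the button top. I'll approach it with closed fingers.

apply_moves(commands=[[[0.4,0,-4],0,1],[[0.4,0,-8],0,1],[[0.4,0,-12],0,1],[[0.4,0,-16],0,1],[[0.4,0,-20],0,1],[[0.4,0,-22.2],0,1],[[0.4,0,-22.2],0,1],[[0.4,0,-22.2],0,1],[[0.4,0,-22.2],0,1]])

```text
clock: 31.37
tool_pos: [0.5465, -0.1111, 0.0777]
orientation: [-180.0, 0.1, 173.9]
force: [-0.4, -0.2, 1.2]
opening: 0.0006
gripper_force: 0.0
```

apply_moves(commands=[[[-0.2,-0.1,-0.4],0,1],[[-0.2,-0.1,-0.8],0,1],[[-0.2,-0.1,-1.1],0,1],[[-0.2,-0.1,-1.3],0,1],[[-0.2,-0.1,-1.5],0,1],[[-0.2,-0.1,-1.5],0,1],[[-0.2,-0.1,-1.5],0,1],[[-0.2,-0.1,-1.5],0,1]])

```text
clock: 32.03
tool_pos: [0.5436, -0.1122, 0.0621]
orientation: [180.0, 0.1, 173.9]
force: [-2.1, 1.1, 6.3]
opening: 0.0004
gripper_force: 3.0
```

apply_moves(commands=[[[0,0,-0.1],0,1],[[0,0,-0.1],0,1],[[0,0,1],0,1],[[0,0,4],0,1],[[0,0,8],0,1],[[0,0,12],0,1],[[0,-4,14],0,1],[[-4,-12,14],0,1],[[-6,-20,14],0,1],[[-6,-20,14],0,1],[[-6,-20,14],0,1],[[-6,-20,14],0,1],[[-6,-20,14],0,1]])

```text
clock: 33.12
tool_pos: [0.4816, -0.3146, 0.2011]
orientation: [180.0, -0.0, 173.6]
force: [0.2, -0.4, -0.3]
opening: 0.0006
gripper_force: 0.0
```

```bash
python3 - <<'E'
from h import *
print(ctrl.get_obs()['tool_pos'],ctrl.get_obs()['force'])
s=snap('side');t=snap('top');o=cv2.imread('pics/s11.png')[:,:,::-1];o6=cv2.imread('pics/t6.png')[:,:,::-1]
poly=np.array([[352,180],[362,190],[374,235],[364,240],[350,205]])
m=np.zeros(s['img'].shape[:2],np.uint8);cv2.fillPoly(m,[poly],1)
print('screen rgb before/after',o[m>0].mean(0),s['img'][m>0].mean(0))
d=(np.abs(s['img'].astype(int)-o).sum(2)>60).astype(np.uint8);n,l,st,c=cv2.connectedComponentsWithStats(d)
print([st[i].tolist() for i in range(1,n) if st[i,4]>25])
b=ctrl.spot_point(s,'screen_grip');print([(q['at'],q['score']) for q in b])
print([np.round(q['at']).tolist() for q in ctrl.spot_point(t,'spanner1')],[np.round(q['at']).tolist() for q in ctrl.spot_point(s,'driver1')])
E
```

```text
[ 0.48163507 -0.31459732  0.20106435] [ 0.19812907 -0.35590145 -0.26213659]
screen rgb before/after [25.8080415  34.0843061  40.08300908] [28.04539559 36.77950713 43.10116732]
[[0, 0, 41, 154, 2518], [53, 0, 3, 19, 27], [55, 0, 24, 132, 1800], [101, 0, 18, 52, 516], [254, 0, 175, 279, 25590], [26, 119, 33, 32, 171], [68, 135, 35, 70, 1234], [60, 165, 9, 14, 50], [0, 179, 25, 14, 75], [28, 179, 20, 7, 33], [13, 182, 27, 4, 29], [9, 184, 29, 17, 155], [0, 194, 29, 34, 193], [20, 233, 30, 15, 147], [0, 242, 18, 7, 54]]
[([374.1, 161.9], 0.94)]
[[173.0, 207.0], [317.0, 265.0], [153.0, 207.0], [182.0, 305.0], [122.0, 206.0], [136.0, 206.0]] [[324.0, 341.0], [175.0, 366.0], [334.0, 382.0], [382.0, 251.0], [406.0, 304.0]]
```

apply_moves(commands=[[[-23,-31,3],0,1],[[-23,-31,3],0,1],[[-23,-31,3],0,1],[[-23,-31,3],0,1],[[-23,-31,3],0,1],[[-23,-31,3],0,1],[[-23,-31,3],0,1],[[-23,-31,3],0,1],[[-23,-31,3],0,1],[[-23,-31,3],0,1],[[-23,-31,3],0,1],[[-23,-31,3],0,1]])

```text
clock: 34.37
tool_pos: [0.2534, -0.6221, 0.2308]
orientation: [180.0, -0.0, 173.8]
force: [0.6, 0.6, -0.1]
opening: 0.0005
gripper_force: 0.0
```

```bash
python3 - <<'E'
from h import *
s=snap('side','s14.png');o=cv2.imread('pics/s11.png')[:,:,::-1]
d=(np.abs(s['img'].astype(int)-o).sum(2)>60).astype(np.uint8);n,l,st,c=cv2.connectedComponentsWithStats(d)
print([st[i].tolist() for i in range(1,n) if st[i,4]>10 and st[i,0]>150])
for x,y in((352,200),(358,205),(365,215),(370,230),(302,262),(320,232)): print((x,y),o[y,x],s['img'][y,x])
print([(q['at'],q['score']) for q in ctrl.spot_point(s,'screen_grip')])
E
```

```text
[]
(352, 200) [22 30 35] [25 33 40]
(358, 205) [23 29 39] [23 30 37]
(365, 215) [24 33 38] [18 27 35]
(370, 230) [115 124 124] [113 122 122]
(302, 262) [35 34 35] [40 39 40]
(320, 232) [38 38 39] [36 36 39]
[([373.1, 165.6], 0.82)]
```

```bash
python3 -c "
from plant import ctrl
print(ctrl.close_job())"
```

```text
the job is handed in; nothing more can be done
None
```

I put all four tools away in their matching trays, raised the screen to about 100° and left it there, pressed the power button about 4.9 mm at 6 N, and handed the job in. No light showed that the tester had switched on, so that rests on the measured travel and force alone.

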